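# Shake a bottle of finish on the touch-start shaker

### The job

Wake the shaker by pressing its square key fully down and letting go, then its bar-shaped key, leaving the round key between them alone. Then take the squat capped bottle and press it upright into the middle of the shaker's sprung cup pad until the pad is fully down, holding it down for about a second. Finally stand the bottle upright near the middle of the round cork mat, keeping it upright all the way and leaving the other things on the bench where they are.

Things in the scene. Friction and masses are not known exactly. Their poses are not given: they have to be found in the camera images.
- squat_bottle: the bottle to be shaken: closed aluminium bottle, round body 64 mm diameter up to 72 mm height, then a shoulder that narrows to the black ribbed screw cap, 40 mm diameter, from 88 to 128 mm height (128 mm overall). The cap does not turn or come off; grip it there. About 0.3 kg. Origin: centre of its underside, z up along its axis
- tall_bottle: bystander: slim closed aluminium bottle, 54 mm diameter, black cap 32 mm diameter, 185 mm high overall; loose. Origin: centre of its underside
- wide_jar: bystander: low closed aluminium jar, 76 mm diameter, black lid 70 mm diameter, 72 mm high overall; loose. Origin: centre of its underside
- cork_mat: round cork mat lying fixed on the bench, 120 mm diameter, 8 mm thick. Origin: centre of its underside, on the bench top
- mixer: touch-start bottle shaker, fixed to the bench: grey box 180 mm (its x) by 250 mm (its y), top at 70 mm. Origin: centre of its underside. On its top, the sprung cup pad at y = +55 mm and a row of three black sprung keys at y = -75 mm: bar-shaped key at x = -55 mm (nearest the robot), round key at x = 0, square key at x = +55 mm. Each key stands 14 mm proud of the box
- pad_top (a point): centre of the floor of the sprung cup pad of black rubber with a grey floor, on which the bottle's underside is pressed (100 mm above the bench when up). The cup's floor is 80 mm in diameter inside a rim 4 mm thick and 8 mm high. Moves down with the pad
- pad (a joint): how far the sprung pad is pressed down, m: 0 up, 0.014 fully down on its stop. The spring takes about 8 N to start moving and 16 N to be fully down, and the pad comes back up by itself; a bottle merely standing on it does not press it fully down
- square_key_top (a point): centre of the top face of the square key, 36 by 36 mm; 84 mm above the bench when up
- square_key (a joint): how far the square key is pressed, m: 0 up, 0.008 fully down; sprung, 5 N fully down, returns when let go
- bar_key_top (a point): centre of the top face of the bar-shaped key, 18 mm (along the shaker's x) by 52 mm; 84 mm above the bench when up
- bar_key (a joint): how far the bar key is pressed, m: 0 up, 0.008 fully down; sprung, 5 N fully down, returns when let go
- round_key (a joint): how far the round key (26 mm diameter, between the other two, not to be pressed) is pressed, m: 0 up, 0.008 fully down; sprung as the others
- mug: bystander: blue ceramic mug, 84 mm diameter, 95 mm high, loose. Origin: centre of its underside
- hammer: bystander: hammer lying on the bench, loose
- screwdriver: bystander: screwdriver lying on the bench, loose
- wood_blank: bystander: L-shaped light wooden blank, 50 by 150 mm, 75 mm high at one end, loose. Origin: centre of its underside
- sanding_block: bystander: cork sanding block 70 by 110 by 35 mm, loose. Origin: centre of its underside
Not all that is in view belongs to the job. Of the things that look like the cork_mat, take the one that is farthest to the robot's left at the start.

How it is judged:
By the outcome, as a careful person would: the job done as asked, in the order asked, and still so for the second after the job is handed in, with the robot touching nothing.
It also fails if it takes over 72 s, if anything falls off the work surface, if the arm or the gripper's body presses on something with over 40 N, if the wrist force passes 120 N, or if a joint passes its speed limit or range.

### The arm

A 7-joint arm with a two-finger parallel gripper is mounted at the origin on the work surface. World frame = base frame: x ahead of the robot, y to its left, z up, the work surface at z = 0. Lengths are in mm, angles in rad, forces in N, time in s.
With the tool pointing down it reaches from about 350 to 900 mm from the base axis. Payload 7.2 kg.
Tool frame: the origin (TCP) lies between the finger pads; the fingertips stand 19 mm ahead of it and the grasp point (between the pads) is the TCP; z points along the fingers, y is the line along which they close (so a half turn about z gives the same grasp; the last joint's range is limited). The gripper opens to 88 mm and grips with 3 to 60 N. Pads are 20 mm wide; open, the fingers measure 115 mm over their backs; the gripper's body (75 mm by 178 mm) begins 61 mm behind the grasp point.
Start: joints at [1.193, 0.411, -0.013, 1.596, 0.006, 1.134, -0.082], TCP at [190.531, -595.253, 241.653] pointing down, gripper open.
Joint ranges: [-2.95, 2.95], [-0.29, 1.99], [-1.47, 1.44], [0.14, 2.54], [-1.03, 4.17], [0.13, 1.85], [-2.86, 2.86]. Speed limits (rad/s): [2.39, 2.39, 3.01, 3.01, 3.14, 3.14, 3.14].

### API

Orientations are given as a unit quaternion [w, x, y, z].
In Python, from workcell import get_state, camera, get_calibration, close_job gives the robot as it stands.
- The arm moves only by the shell command python3 -m creep 'ROWS' [OPENING] [FORCE]. ROWS is JSON, a list of rows, each a list of 2 entries, a list of its own where there are three numbers: the shift along the tool's x, y, z as a fraction of full scale, then the turn about the tool's z as a fraction of full scale. A call has exactly 5 rows; each row is the pose to reach, as a shift and turn from the pose commanded when the call began, along the tool's axes at that moment; what a row does not reach only later rows make up. Full scale, the value 1, is 10 cm for a shift and 90 degrees for a turn. A row lasts 1/12 s, in which the tool goes at most 41.7 mm and 7.16 degrees, less where a joint would pass 70% of its speed; a pose out of reach is approached as far as the arm can. A call with a number of a shift or a turn outside -1 to 1 is refused whole. A call with a gripper value outside its range is refused whole. OPENING is the opening, from 0 (shut) to 1 (fully open), set as the call begins (- or left out, the last holds). The fingers move at their own pace and stop on an object; FORCE is the grip in N (left out, the last holds). Time passes only in rows, so rows that repeat a pose let the fingers close, or fill a call up. It gives the time, the measured TCP pose, the force, the opening and the grip force at its end, in the units of the state.
- get_state(): the state, without advancing time (a new reading comes with each control period).
- camera(name): name is "side" or "top" or "wrist"; returns (picture, depth): 384x512x3 uint8, red, green, blue; 384x512 float32, mm along the optical axis (not along the pixel's ray), 0 where there is no reading.
- get_calibration(name): a dict with "fovy" (degrees; the focal length in pixels is half the picture's height over the tangent of half this angle, whatever the lens; pixels are square), "cx", "cy" (the principal point, pixels), "rvec" (rotation vector, rad) and "tvec" (3), from world to camera coordinates, as OpenCV has them. Camera axes: x right, y down, z forward; pixel columns grow to the right and rows downward; lengths in mm; the calibration is good to about 2 mm. The wrist camera is an equidistant fisheye: a pixel r from the principal point sees the ray r / f radians off the axis. A picture is of the moment at which its call begins: read the wrist's pose just before it. get_calibration takes no time and is no camera call; for the wrist camera it gives the pose at the moment of the call.
- close_job(): hands the job in; it is judged then, once.
The state is a dict: "time": time; "joints": joint angles; "qd": joint speeds; "joint_efforts": joint torques, N m; "tcp_pos": TCP position; "eef_rot": TCP orientation; "ft_force": force on the tool from outside, world axes, zero at the start; "torque": the same for the moment, N m; "gripper_width": finger opening in mm; "grasp_force": force on a finger pad.
Only numpy, scipy, OpenCV 4.12 (cv2) and the standard library are available. Lean on these libraries where they do the work, as an engineer would, in place of code of your own. Each camera call takes 0.05 s, during which the arm holds its last target. There are 200 camera calls.

## Working session

There is one attempt and no reset: what is moved stays moved. The work goes in short steps, Python scripts to look and compute and a shell command to move; the robot and the scene stay as the last step left them, time stands still between calls to the robot, and variables do not carry over. Pictures are saved under pics/ and viewed, at most 10 in all, crops included, and the job is handed in when it is done.

```bash
mkdir -p pics; python3 - <<'E'
from workcell import *
import cv2,numpy as np
s=get_state();print(s['time'],s['tcp_pos'],s['eef_rot'],s['ft_force'])
for n in('top','side'):
    im,d=camera(n);cv2.imwrite(f'pics/{n}0.png',im[:,:,::-1]);np.savez(f'{n}0.npz',im=im,d=d)
    c=get_calibration(n);R,_=cv2.Rodrigues(np.array(c['rvec'],float));print(n,c,-R.T@np.array(c['tvec']).ravel())
a=cv2.imread('pics/top0.png');cv2.imwrite('pics/top0b.png',cv2.resize(a,(800,600)))
a=cv2.imread('pics/side0.png');cv2.imwrite('pics/side0b.png',cv2.resize(a,(800,600)))
E
```

```text
0.0 [ 190.37150741 -594.80737785  240.86181937] [-7.56847225e-04  9.88024863e-01  1.54292790e-01 -1.81728073e-04] [ 0.38768973  0.33562939 -0.70535057]
top {'fovy': 52.81470140523793, 'cx': 251.04603304835845, 'cy': 194.75466794763045, 'rvec': array([ 2.15037752, -2.19927925,  0.11473755]), 'tvec': array([ -83.72926778,  554.47580837, 1454.46496747])} [ 408.06639161  -83.10152519 1502.16454175]
side {'fovy': 57.68393504923303, 'cx': 255.7592392759841, 'cy': 195.46473137394628, 'rvec': array([ 0.86799099, -2.64366522,  0.93576476]), 'tvec': array([372.54768331, 335.83512832, 921.24750335])} [113.81915744 477.97761247 926.74515027]
```

View pics/top0b.png

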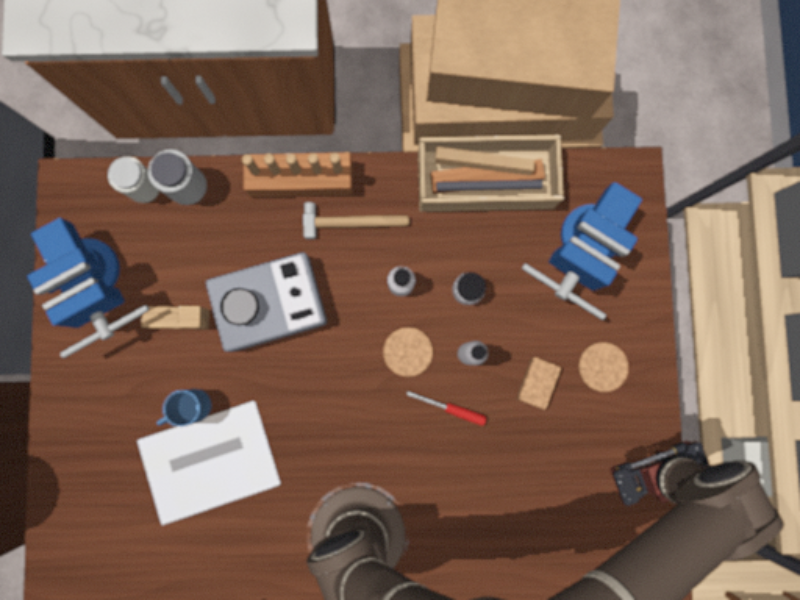

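View pics/side0b.png

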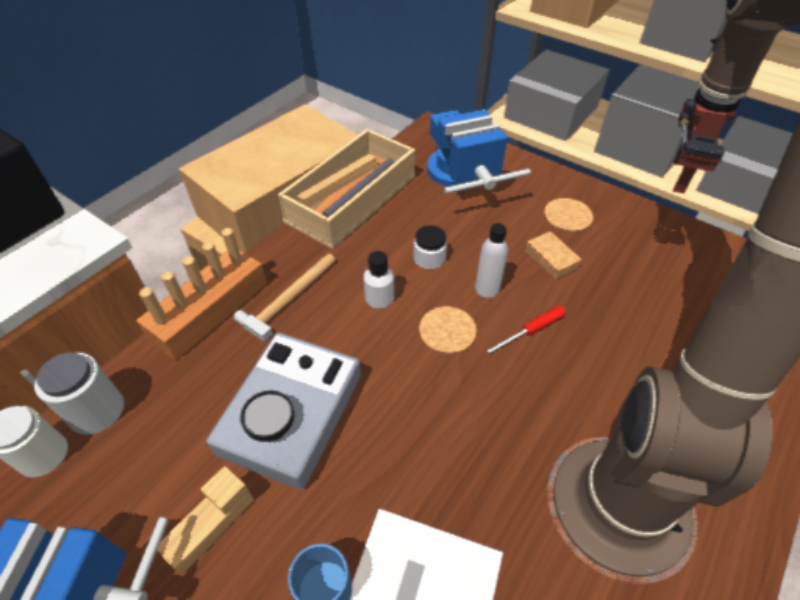

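Top view (800x600): the shaker is at (266,302), with its square key at (289,269), round key at (295,292), bar key at (301,314) and pad at (240,306). The squat bottle's cap is at (402,277), the jar at (470,288) and the tall bottle at (475,352). 

Cork mat candidates are the round mats at (408,352) and (604,367). The rectangle at (540,383) is the sanding block. Image left is the robot's left, so the mat at (408,352) is the one meant.

```bash
cat > h.py <<'E'
import cv2,numpy as np
from workcell import *
def ray(n,u,v):
    c=get_calibration(n);R,_=cv2.Rodrigues(np.array(c['rvec'],float));f=192/np.tan(np.radians(c['fovy'])/2)
    return -R.T@np.array(c['tvec']).ravel(),R.T@np.array([(u-c['cx'])/f,(v-c['cy'])/f,1])
def onplane(n,u,v,z):
    o,d=ray(n,u,v);return o+d*(z-o[2])/d[2]
def at(n,u,v,depth):
    o,d=ray(n,u,v);return o+d*depth
def blob(mask,x0,y0,x1,y1,near):
    m=np.zeros(mask.shape,np.uint8);m[y0:y1,x0:x1]=mask[y0:y1,x0:x1]
    k,l,st,ce=cv2.connectedComponentsWithStats(m)
    i=min((i for i in range(1,k) if st[i,4]>8),key=lambda i:np.hypot(*(ce[i]-near)))
    return ce[i],st[i,4],l==i
E
python3 - <<'E'
from h import *
S=.64
for n,items in {'top':dict(sq=(289,269,84,'k'),rd=(295,292,84,'k'),bar=(301,314,84,'k'),pad=(240,306,100,'p'),cap=(402,277,128,'k'),jar=(470,286,72,'k'),tall=(478,351,185,'k'),mat=(408,352,8,'c')),
 'side':dict(sq=(280,353,84,'k'),rd=(306,362,84,'k'),bar=(333,371,84,'k'),pad=(268,415,100,'p'),cap=(377,264,128,'k'),mat=(447,329,8,'c'))}.items():
    z=np.load(n+'0.npz');im,d=z['im'].astype(int),z['d'];g=im.max(2);r,_,b=im[...,0],im[...,1],im[...,2]
    for k,(u,v,h,t) in items.items():
        u*=S;v*=S
        mk={'k':g<70,'c':(r>140)&(r-b>40),'p':(abs(g-g[int(v),int(u)])<22)&(r-b<25)&(b-r<25)}[t].astype(np.uint8)
        w=24 if t=='k' else 34
        if k in('sq','rd','bar'):w=14
        c,a,m=blob(mk,int(u-w),int(v-w),int(u+w),int(v+w),(u,v))
        dd=d[m];dd=dd[dd>0]
        print(n,k,c.round(1),a,'plane',onplane(n,*c,h).round(1),'depth',at(n,*c,np.median(dd)).round(1), 'mindepth z',at(n,*c,np.percentile(dd,5)).round(0)[2])
a=cv2.imread('pics/top0.png')[150:270,120:320];cv2.imwrite('pics/crop.png',cv2.resize(a,(800,480),interpolation=cv2.INTER_CUBIC))
E
```

```text
top sq [184.7 172.6] 55 plane [634.9 148.1  84. ] depth [634.8 148.1  84.2] mindepth z 89.0
top rd [188.6 186.6] 16 plane [582.1 134.1  84. ] depth [582.1 134.   84.3] mindepth z 89.0
top bar [192.3 201. ] 32 plane [528.7 120.7  84. ] depth [528.7 120.6  84.9] mindepth z 89.0
top pad [152.9 195.7] 318 plane [549.8 261.4 100. ] depth [549.7 261.1 100.9] mindepth z 107.0
top cap [256.9 177.3] 74 plane [ 605.  -117.7  128. ] depth [ 605.1 -117.7  127.7] mindepth z 133.0
top jar [302.1 183. ] 250 plane [ 588.1 -287.3   72. ] depth [ 588.  -287.2   72.4] mindepth z 77.0
top tall [306.  225.1] 54 plane [ 429.4 -279.1  185. ] depth [ 429.4 -279.   185.5] mindepth z 190.0
top mat [260.6 224.7] 815 plane [ 437.6 -130.4    8. ] depth [ 437.6 -130.4    8.1] mindepth z 16.0
side sq [178.4 225.7] 115 plane [629.3 152.2  84. ] depth [630.4 151.5  82.2] mindepth z 90.0
side rd [195.1 231.2] 42 plane [577.2 137.5  84. ] depth [578.3 136.7  82. ] mindepth z 87.0
side bar [212.3 237.4] 84 plane [524.1 124.1  84. ] depth [524.7 123.6  82.8] mindepth z 93.0
side pad [170.7 265. ] 550 plane [548.6 260.  100. ] depth [548.9 259.8  99.5] mindepth z 116.0
side cap [241.6 168.2] 161 plane [ 595.4 -105.6  128. ] depth [ 600.4 -111.7  119.7] mindepth z 127.0
side mat [284.7 211.9] 1062 plane [ 434.7 -122.     8. ] depth [ 435.5 -123.3    5.9] mindepth z 38.0
```

View pics/crop.png

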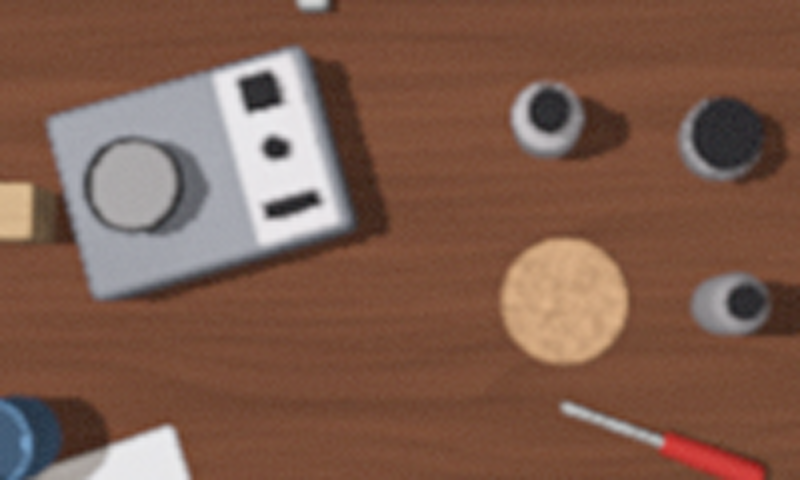

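The crop confirms it: the squat bottle, wider-bodied with a cap, is at (547,115). The left cork mat is at (563,300), and the jar and tall bottle are to the right. The key spacing measures 109.7 mm against 110 expected, with yaw 14.5°, and the pad offset agrees with the geometry within 1.5 mm. Now I move to above the square key with the gripper shut, staying above everything.

```bash
R='import'; 
python3 -m creep '[[[0.1,-0.1,0],0],[[0.3,-0.25,0],0],[[0.5,-0.45,0],0],[[0.7,-0.6,0],0],[[0.9,-0.8,0],0]]' 0 40
python3 -m creep '[[[0.2,-0.16,0],0],[[0.4,-0.32,0],0],[[0.6,-0.48,0],0],[[0.75,-0.64,0],0],[[0.9,-0.8,0],0]]'
python3 -m creep '[[[0.2,-0.16,0],0],[[0.4,-0.32,0],0],[[0.6,-0.48,0],0],[[0.75,-0.64,0],0],[[0.9,-0.8,0],0]]'
python3 -m creep '[[[0.2,-0.16,0],0],[[0.4,-0.32,0],0],[[0.6,-0.48,0],0],[[0.75,-0.64,0],0],[[0.9,-0.8,0],0]]'
cat >> h.py <<'E'
from scipy.spatial.transform import Rotation as Ro
def go(x,y,z=None):
    s=get_state();p=np.array(s['tcp_pos']);q=s['eef_rot'];R=Ro.from_quat([*q[1:],q[0]])
    print('t',round(s['time'],2),'p',p.round(1),'tilt',R.as_matrix()[2].round(4),'toolx yaw',np.degrees(np.arctan2(R.as_matrix()[1,0],R.as_matrix()[0,0])).round(2),'F',np.round(s['ft_force'],1),'w',s['gripper_width'],s['grasp_force'])
    print('rows(0.1m) to target',(R.inv().apply(np.array([x,y,p[2] if z is None else z])-p)/100).round(3))
E
python3 -c "from h import *;go(634,148.5,121)"
```

```text
time: 0.52
tcp_pos: [252.3, -490.8, 241.2]
eef_rot: [-0.0, 0.988, 0.154, -0.0]
ft_force: [-0.3, -0.4, -0.2]
gripper_width: 58.0
grasp_force: 0.0
time: 0.93
tcp_pos: [313.7, -386.6, 241.4]
eef_rot: [-0.0, 0.988, 0.155, -0.0]
ft_force: [0.1, 0.1, 0.5]
gripper_width: 24.7
grasp_force: 0.0
time: 1.35
tcp_pos: [374.9, -283.0, 241.4]
eef_rot: [-0.0, 0.988, 0.155, -0.0]
ft_force: [-0.3, -0.7, 0.2]
gripper_width: -0.0
grasp_force: 0.0
time: 1.77
tcp_pos: [436.2, -179.4, 241.4]
eef_rot: [-0.0, 0.988, 0.154, -0.0]
ft_force: [-0.2, -0.2, 0.3]
gripper_width: 0.5
grasp_force: 0.0
t 1.77 p [ 436.2 -179.4  241.4] tilt [-3.e-04 -4.e-04 -1.e+00] toolx yaw 17.77 F [-0.2 -0.2  0.3] w 0.4646875351579505 0.0
rows(0.1m) to target [ 2.885 -2.518  1.204]
```

```bash

python3 -m creep '[[[0.2,-0.17,0],0],[[0.4,-0.34,0],0],[[0.6,-0.51,0],0],[[0.8,-0.68,0],0],[[0.96,-0.84,0],0]]' >/dev/null
python3 -m creep '[[[0.2,-0.17,0],0],[[0.4,-0.34,0],0],[[0.6,-0.51,0],0],[[0.8,-0.68,0],0],[[0.96,-0.84,0],0]]' >/dev/null
python3 -m creep '[[[0.2,-0.17,0.2],0],[[0.4,-0.34,0.4],0],[[0.6,-0.51,0.6],0],[[0.8,-0.68,0.8],0],[[0.96,-0.84,0.9],0]]' >/dev/null
python3 - <<'E'
from h import *
go(634,148.5,103)
im,d=camera('wrist');cv2.imwrite('pics/w1.png',im[:,:,::-1])
im,d=camera('side');cv2.imwrite('pics/s1.png',cv2.resize(im[150:320,100:300,::-1],(800,680))[:600])
E
```

```text
t 3.02 p [632.8 148.  148.3] tilt [-3.6e-03 -3.0e-04 -1.0e+00] toolx yaw 17.77 F [-0.   0.1  0.2] w 0.6001121553352892 0.0
rows(0.1m) to target [ 0.015 -0.001  0.453]
```

View pics/w1.png

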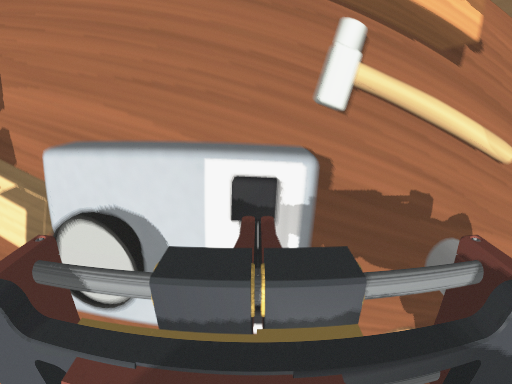

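The wrist view shows the square key at (254,198), in line with the fingertips at (257,220). I'll cast a ray to check the key, then press: the tip touches at TCP 103 and the key is fully down at 95.

```bash
python3 - <<'E'
from h import *
c=get_calibration('wrist');f=192/np.tan(np.radians(c['fovy'])/2)
R,_=cv2.Rodrigues(np.array(c['rvec'],float));o=-R.T@np.array(c['tvec']).ravel()
def w(u,v,z):
    x,y=u-c['cx'],v-c['cy'];r=np.hypot(x,y);t=r/f
    d=R.T@np.array([np.sin(t)*x/r,np.sin(t)*y/r,np.cos(t)]);return o+d*(z-o[2])/d[2]
for p in((234,178),(275,177),(233,219)):print(w(*p,84).round(1))
E
python3 -m creep '[[[0.01,0,0.1],0],[[0.01,0,0.2],0],[[0.01,0,0.3],0],[[0.01,0,0.38],0],[[0.01,0,0.42],0]]' | tr '\n' ' '
python3 -m creep '[[[0,0,0.03],0],[[0,0,0.06],0],[[0,0,0.09],0],[[0,0,0.11],0],[[0,0,0.11],0]]' | tr '\n' ' '
```

```text
[650.7 174.1  84. ]
[660.4 146.7  84. ]
[620.7 165.8  84. ]
time: 3.53 tcp_pos: [633.6, 146.0, 108.2] eef_rot: [0.0, 0.988, 0.154, -0.001] ft_force: [0.2, -0.3, 0.3] gripper_width: 0.5 grasp_force: 0.0 time: 3.95 tcp_pos: [634.4, 147.1, 98.8] eef_rot: [0.0, 0.988, 0.154, 0.0] ft_force: [-0.7, -2.0, 2.3] gripper_width: 0.9 grasp_force: 1.7
```

Force 2.3 N at 4 mm of travel matches the key spring. I'll press to the stop, then release.

```bash

python3 -m creep '[[[0,0,0.02],0],[[0,0,0.04],0],[[0,0,0.06],0],[[0,0,0.06],0],[[0,0,0.06],0]]' | tr '\n' ' '
python3 -m creep '[[[0,0,0.02],0],[[0,0,0.03],0],[[0,0,0.03],0],[[0,0,0.03],0],[[0,0,0.03],0]]' | tr '\n' ' '
```

```text
time: 4.37 tcp_pos: [634.6, 147.2, 95.2] eef_rot: [0.001, 0.988, 0.154, 0.001] ft_force: [-7.8, -5.1, 20.7] gripper_width: 0.8 grasp_force: 10.3 time: 4.78 tcp_pos: [634.7, 147.2, 94.8] eef_rot: [0.001, 0.988, 0.154, 0.001] ft_force: [-14.7, -6.4, 39.3] gripper_width: 0.6 grasp_force: 19.7
```

It hit the stop at TCP 95, so the key is fully down. I'll release it, move over the bar key, and take another look to confirm its position.

```bash

python3 -m creep '[[[0,0,-0.1],0],[[0,0,-0.25],0],[[0,0,-0.4],0],[[0,0,-0.5],0],[[0,0,-0.55],0]]' | tr '\n' ' '
python3 -m creep '[[[-0.2,-0.01,0],0],[[-0.4,-0.02,0],0],[[-0.6,-0.03,0],0],[[-0.8,-0.04,0],0],[[-0.95,-0.05,0],0]]' | tr '\n' ' '
python3 - <<'E'
from h import *
go(527.5,121,103)
for n in('wrist','top','side'):
    im,d=camera(n);np.savez(n+'2.npz',im=im,d=d)
    if n=='wrist':a=im
    if n=='side':b=im[150:300,110:280]
cv2.imwrite('pics/w2.png',np.hstack([a[100:340,:400,::-1],cv2.resize(b[:,:,::-1],(272,240))]))
E
```

```text
time: 5.2 tcp_pos: [634.9, 147.9, 146.0] eef_rot: [-0.0, 0.988, 0.154, 0.001] ft_force: [-0.3, 0.6, 0.5] gripper_width: 0.7 grasp_force: 0.0 time: 5.62 tcp_pos: [540.5, 122.8, 143.9] eef_rot: [0.0, 0.988, 0.154, -0.001] ft_force: [-0.6, -0.0, -0.6] gripper_width: 0.6 grasp_force: 0.0 t 5.62 p [540.5 122.8 143.9] tilt [-1.3e-03 -1.0e-04 -1.0e+00] toolx yaw 17.76 F [-0.6 -0.  -0.6] w 0.5667650018594703 0.0
rows(0.1m) to target [-0.128 -0.023  0.409]
```

View pics/w2.png

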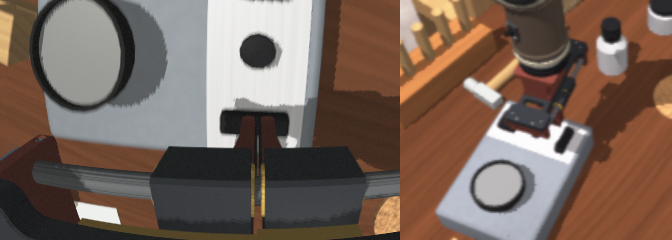

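The wrist view shows the round key at (258,151 full-frame), the bar key at (255,222) just ahead of the tips, and the pad at (83,153). I'll check these against the top-view estimates.

```bash
python3 - <<'E'
from h import *
c=get_calibration('wrist');f=192/np.tan(np.radians(c['fovy'])/2)
R,_=cv2.Rodrigues(np.array(c['rvec'],float));o=-R.T@np.array(c['tvec']).ravel()
def dr(u,v):
    x,y=u-c['cx'],v-c['cy'];r=np.hypot(x,y);t=r/f
    return np.array([np.sin(t)*x/r,np.sin(t)*y/r,np.cos(t)])
z=np.load('wrist2.npz');d=z['d']
print(c['fovy'],c['cx'],c['cy'],o.round(1),(R.T@[0,0,1]).round(2))
for n,p,h in(('rd',(257,148),84),('pad',(83,153),100),('barL',(222,215),84),('barR',(287,214),84),('sqr',(257,0),84)):
    k=dr(*p);w=R.T@k;dd=d[p[1],p[0]]
    print(n,(o+w*(h-o[2])/w[2]).round(1),'by depth',(o+w*dd/k[2]).round(1))
E
```

```text
65.70646984690485 257.4339191368341 188.9528583407648 [611.  144.4 285. ] [-0.25 -0.08 -0.97]
rd [586.5 136.6  84. ] by depth [586.1 136.5  81.1]
pad [550.7 254.5 100. ] by depth [550.4 255.2  99. ]
barL [532.7 146.   84. ] by depth [531.5 146.   80.9]
barR [547.7 101.5  84. ] by depth [546.3 100.6  79.5]
sqr [685.3 168.2  84. ] by depth [ 7.167e+02  1.783e+02 -7.000e-01]
```

The views agree within about 5 mm (round key x 578 to 586). I'll aim the bar press at (530,122), well clear of the round key's edge at about 569.

```bash

python3 -m creep '[[[-0.05,-0.01,0.1],0],[[-0.1,-0.02,0.2],0],[[-0.1,-0.02,0.28],0],[[-0.1,-0.02,0.35],0],[[-0.1,-0.02,0.37],0]]' | tr '\n' ' '
python3 -m creep '[[[0,0,0.03],0],[[0,0,0.06],0],[[0,0,0.09],0],[[0,0,0.09],0],[[0,0,0.09],0]]' | tr '\n' ' '
python3 -c "from h import *;go(530,122,95)"
```

```text
time: 6.18 tcp_pos: [532.3, 122.1, 106.3] eef_rot: [-0.0, 0.988, 0.154, -0.001] ft_force: [0.2, 0.2, -1.3] gripper_width: 0.5 grasp_force: 0.0 time: 6.6 tcp_pos: [532.7, 122.3, 99.1] eef_rot: [-0.0, 0.988, 0.154, 0.001] ft_force: [0.8, 0.8, 2.4] gripper_width: 0.8 grasp_force: 1.6 t 6.6 p [532.7 122.3  99.1] tilt [ 0.0013  0.     -1.    ] toolx yaw 17.75 F [0.8 0.8 2.4] w 0.8205756134399087 1.6246472991770133
rows(0.1m) to target [-0.027 -0.005  0.041]
```

```bash

python3 -m creep '[[[0,0,0.03],0],[[0,0,0.05],0],[[0,0,0.07],0],[[0,0,0.07],0],[[0,0,0.07],0]]' | tr '\n' ' '
python3 -m creep '[[[0,0,0.01],0],[[0,0,0.02],0],[[0,0,0.02],0],[[0,0,0.02],0],[[0,0,0.02],0]]' | tr '\n' ' '
```

```text
time: 7.02 tcp_pos: [532.9, 122.4, 94.8] eef_rot: [0.001, 0.988, 0.154, 0.001] ft_force: [-9.0, -2.9, 33.4] gripper_width: 0.6 grasp_force: 16.6 time: 7.43 tcp_pos: [533.0, 122.4, 94.5] eef_rot: [0.001, 0.988, 0.154, 0.002] ft_force: [-14.9, -3.3, 50.1] gripper_width: 0.8 grasp_force: 24.9
```

The bar key is at its stop. I'll release, rise, open the gripper and go above the bottle.

```bash

python3 -m creep '[[[0,0,-0.15],0],[[0,0,-0.4],0],[[0,0,-0.6],0],[[0,0,-0.8],0],[[0,0,-1],0]]' | tr '\n' ' '
python3 -m creep '[[[0,0.2,0],0],[[0,0.4,0],0],[[0,0.6,0],0],[[0,0.8,0],0],[[0,1,0],0]]' 0.9 30 | tr '\n' ' '
python3 -m creep '[[[0,0.2,0],0],[[0,0.4,0],0],[[0,0.6,0],0],[[0,0.8,0],0],[[0,1,0],0]]' | tr '\n' ' '
python3 - <<'E'
from h import *
go(604,-117,111)
for n in('wrist','top','side'):
    im,d=camera(n);np.savez(n+'3.npz',im=im,d=d)
    if n=='wrist':a=im
    if n=='side':b=im[60:240,180:320]
cv2.imwrite('pics/w3.png',np.hstack([a[:,:,::-1],cv2.resize(b[:,:,::-1],(288,384))]))
E
```

```text
time: 7.85 tcp_pos: [531.7, 121.8, 190.3] eef_rot: [0.0, 0.988, 0.154, -0.0] ft_force: [-0.2, -0.2, -0.3] gripper_width: 0.4 grasp_force: 0.0 time: 8.27 tcp_pos: [562.5, 25.7, 189.3] eef_rot: [0.0, 0.988, 0.154, -0.0] ft_force: [-0.0, -0.2, -0.3] gripper_width: 30.1 grasp_force: 0.0 time: 8.68 tcp_pos: [592.9, -69.6, 189.1] eef_rot: [-0.0, 0.988, 0.154, -0.0] ft_force: [0.7, 0.1, 0.2] gripper_width: 63.7 grasp_force: 0.0 t 8.68 p [592.9 -69.6 189.1] tilt [-9.e-04 -2.e-04 -1.e+00] toolx yaw 17.75 F [0.7 0.1 0.2] w 63.72943654160335 0.0
rows(0.1m) to target [-0.038  0.486  0.781]
```

View pics/w3.png

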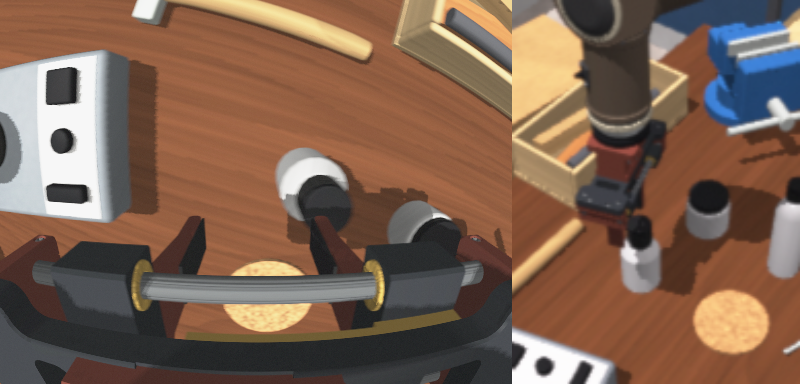

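The keys are back up. The cap is at (328,203), and the side-view cap estimate (about 606,-119) agrees with the top view (605,-118). I'll move over it and descend.

```bash

python3 -m creep '[[[0,0.1,0],0],[[0,0.2,0],0],[[-0.02,0.35,0],0],[[-0.03,0.45,0],0],[[-0.03,0.5,0],0]]' | tr '\n' ' '
python3 -m creep '[[[0,0,0.05],0],[[0,0,0.15],0],[[0,0,0.25],0],[[0,0,0.32],0],[[0,0,0.35],0]]' | tr '\n' ' '
python3 - <<'E'
from h import *
go(605,-118,111)
for n in('wrist','side'):
    im,d=camera(n)
    if n=='wrist':a=im
    if n=='side':b=im[100:220,180:300]
cv2.imwrite('pics/w4.png',np.hstack([a[:,:,::-1],cv2.resize(b[:,:,::-1],(288,384))]))
E
```

```text
time: 9.25 tcp_pos: [605.6, -118.9, 189.5] eef_rot: [0.0, 0.988, 0.154, -0.0] ft_force: [0.9, 0.5, 0.4] gripper_width: 78.9 grasp_force: 0.0 time: 9.67 tcp_pos: [604.5, -116.1, 152.6] eef_rot: [-0.001, 0.988, 0.155, -0.001] ft_force: [-0.8, -0.1, -0.1] gripper_width: 78.9 grasp_force: 0.0 t 9.67 p [ 604.5 -116.1  152.6] tilt [-0.0024 -0.0015 -1.    ] toolx yaw 17.82 F [-0.8 -0.1 -0.1] w 78.9396342073693 0.0
rows(0.1m) to target [0.    0.02  0.416]
```

View pics/w4.png

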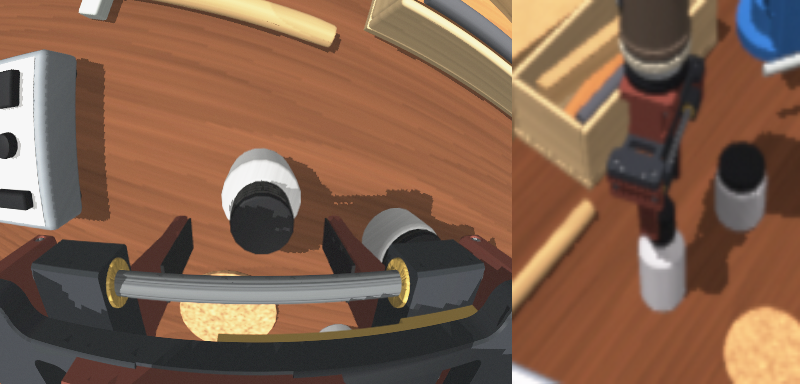

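The cap at (261,215) is centred between the fingertips (185 and 330). I'll descend and grip.

```bash

python3 -m creep '[[[0,0.01,0.1],0],[[0,0.01,0.2],0],[[0,0.01,0.3],0],[[0,0.01,0.37],0],[[0,0.01,0.4],0]]' | tr '\n' ' '
python3 -m creep '[[[0,0,0.01],0],[[0,0,0.01],0],[[0,0,0.01],0],[[0,0,0.01],0],[[0,0,0.01],0]]' 0.3 50 | tr '\n' ' '
python3 -m creep '[[[0,0,0],0],[[0,0,0],0],[[0,0,0],0],[[0,0,0],0],[[0,0,0],0]]' 0.3 | tr '\n' ' '
```

```text
time: 10.18 tcp_pos: [604.9, -117.9, 112.8] eef_rot: [-0.0, 0.988, 0.154, -0.001] ft_force: [0.2, 0.1, -0.4] gripper_width: 79.1 grasp_force: 0.0 time: 10.6 tcp_pos: [606.1, -118.0, 114.2] eef_rot: [0.0, 0.988, 0.154, 0.0] ft_force: [-0.4, 0.5, 0.5] gripper_width: 49.2 grasp_force: 0.0 time: 11.02 tcp_pos: [606.0, -118.1, 114.0] eef_rot: [0.0, 0.988, 0.154, 0.0] ft_force: [-0.2, -0.8, 4.1] gripper_width: 39.5 grasp_force: 50.0
```

Gripped at 39.5 mm. Lifting.

```bash

python3 -m creep '[[[0,0,-0.05],0],[[0,0,-0.15],0],[[0,0,-0.3],0],[[0,0,-0.5],0],[[0,0,-0.65],0]]' 0.3 | tr '\n' ' '
python3 -m creep '[[[0,0,-0.15],0],[[0,0,-0.3],0],[[0,0,-0.45],0],[[0,0,-0.6],0],[[0,0,-0.65],0]]' | tr '\n' ' '
python3 -m creep '[[[0,0,0],0],[[0,0,0],0],[[0,0,0],0],[[0,0,0],0],[[0,0,0],0]]' | tr '\n' ' '
python3 -c "from h import *;go(549.5,260)"
```

```text
time: 11.43 tcp_pos: [605.7, -117.8, 180.1] eef_rot: [-0.0, 0.988, 0.154, -0.0] ft_force: [-0.3, 0.2, -3.4] gripper_width: 38.8 grasp_force: 50.0 time: 11.85 tcp_pos: [606.4, -117.8, 246.3] eef_rot: [0.0, 0.988, 0.154, 0.001] ft_force: [0.8, -0.1, -3.6] gripper_width: 38.9 grasp_force: 50.0 time: 12.27 tcp_pos: [605.3, -117.9, 242.7] eef_rot: [-0.0, 0.988, 0.154, -0.001] ft_force: [-0.1, 1.4, -3.5] gripper_width: 39.2 grasp_force: 50.0 t 12.27 p [ 605.3 -117.9  242.7] tilt [-1.4e-03 -8.0e-04 -1.0e+00] toolx yaw 17.76 F [-0.1  1.4 -3.5] w 39.21022414097967 49.99775048112497
rows(0.1m) to target [ 6.210e-01 -3.769e+00  2.000e-03]
```

Lifted, at 3.5 N of weight. Carrying it smoothly to above the pad.

```bash

python3 -m creep '[[[0.01,-0.05,0],0],[[0.03,-0.2,0],0],[[0.06,-0.4,0],0],[[0.1,-0.6,0],0],[[0.13,-0.8,0],0]]' | tr '\n' ' '
python3 -m creep '[[[0.03,-0.2,0],0],[[0.06,-0.4,0],0],[[0.1,-0.6,0],0],[[0.13,-0.8,0],0],[[0.16,-1,0],0]]' | tr '\n' ' '
python3 -m creep '[[[0.03,-0.2,0],0],[[0.06,-0.4,0],0],[[0.1,-0.6,0],0],[[0.13,-0.8,0],0],[[0.16,-1,0],0]]' | tr '\n' ' '
python3 -m creep '[[[0.03,-0.2,0],0],[[0.07,-0.4,0],0],[[0.1,-0.6,0],0],[[0.13,-0.8,0],0],[[0.16,-0.95,0],0]]' | tr '\n' ' '
python3 -m creep '[[[0,0,0],0],[[0,0,0],0],[[0,0,0],0],[[0,0,0],0],[[0,0,0],0]]' | tr '\n' ' '
python3 - <<'E'
from h import *
go(549.5,260,215)
for n in('wrist','side'):
    im,d=camera(n)
    if n=='wrist':a=im
    if n=='side':b=im[140:320,110:245]
cv2.imwrite('pics/w5.png',np.hstack([a[:,:,::-1],cv2.resize(b[:,:,::-1],(288,384))]))
E
```

```text
time: 12.68 tcp_pos: [593.3, -35.2, 243.6] eef_rot: [-0.0, 0.988, 0.155, -0.0] ft_force: [-0.2, 0.2, -4.0] gripper_width: 39.1 grasp_force: 50.0 time: 13.1 tcp_pos: [577.6, 65.0, 243.7] eef_rot: [-0.0, 0.988, 0.155, -0.0] ft_force: [0.6, -0.5, -5.0] gripper_width: 38.9 grasp_force: 50.0 time: 13.52 tcp_pos: [562.1, 165.0, 243.7] eef_rot: [-0.0, 0.988, 0.155, -0.0] ft_force: [0.5, -0.1, -3.5] gripper_width: 38.9 grasp_force: 50.0 time: 13.93 tcp_pos: [547.6, 261.3, 243.7] eef_rot: [-0.001, 0.988, 0.156, -0.0] ft_force: [-0.2, -0.0, -3.1] gripper_width: 38.8 grasp_force: 50.0 time: 14.35 tcp_pos: [549.8, 256.8, 243.6] eef_rot: [0.0, 0.988, 0.154, 0.0] ft_force: [-0.1, -0.1, -3.4] gripper_width: 38.9 grasp_force: 50.0 t 14.35 p [549.8 256.8 243.6] tilt [-1.e-04  6.e-04 -1.e+00] toolx yaw 17.67 F [-0.1 -0.1 -3.4] w 38.94690230847181 49.997746198496316
rows(0.1m) to target [ 0.007 -0.032  0.286]
```

View pics/w5.png

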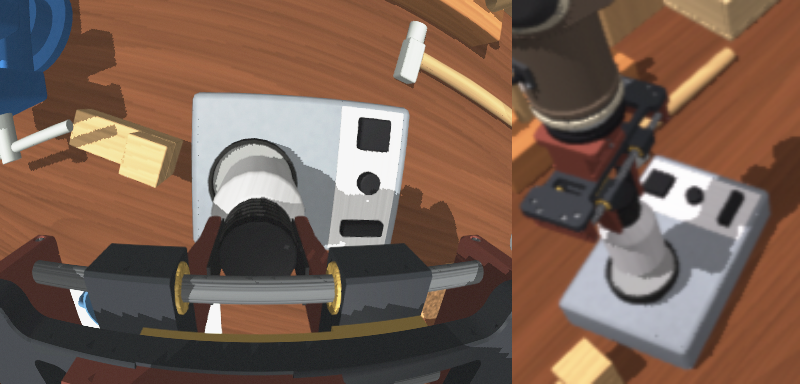

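The bottle hangs over the cup, upright and roughly centred. Descending and pressing in steps.

```bash

python3 -m creep '[[[0,-0.01,0.04],0],[[0,-0.02,0.09],0],[[0,-0.02,0.14],0],[[0,-0.02,0.19],0],[[0,-0.02,0.22],0]]' 0.3 60 | tr '\n' ' '
python3 -m creep '[[[0,0,0.03],0],[[0,0,0.06],0],[[0,0,0.08],0],[[0,0,0.1],0],[[0,0,0.1],0]]' | tr '\n' ' '
python3 -m creep '[[[0,0,0.03],0],[[0,0,0.05],0],[[0,0,0.07],0],[[0,0,0.09],0],[[0,0,0.09],0]]' | tr '\n' ' '
```

```text
time: 14.87 tcp_pos: [548.6, 259.5, 220.5] eef_rot: [0.0, 0.988, 0.154, -0.001] ft_force: [0.3, 0.1, -3.8] gripper_width: 39.0 grasp_force: 60.0 time: 15.28 tcp_pos: [549.0, 259.8, 212.2] eef_rot: [0.0, 0.988, 0.154, 0.0] ft_force: [-2.2, -2.3, 3.8] gripper_width: 39.1 grasp_force: 60.0 time: 15.7 tcp_pos: [549.1, 259.8, 203.8] eef_rot: [0.0, 0.988, 0.154, 0.001] ft_force: [-4.0, -2.7, 9.5] gripper_width: 39.3 grasp_force: 60.0
```

```bash

python3 -m creep '[[[0,0,0.02],0],[[0,0,0.04],0],[[0,0,0.06],0],[[0,0,0.06],0],[[0,0,0.06],0]]' | tr '\n' ' '
python3 -m creep '[[[0,0,0.01],0],[[0,0,0.02],0],[[0,0,0.02],0],[[0,0,0.02],0],[[0,0,0.02],0]]' | tr '\n' ' '
```

```text
time: 16.12 tcp_pos: [549.4, 260.0, 199.9] eef_rot: [0.0, 0.988, 0.154, 0.001] ft_force: [-7.4, -5.6, 19.0] gripper_width: 39.1 grasp_force: 60.0 time: 16.53 tcp_pos: [549.7, 260.1, 199.8] eef_rot: [0.0, 0.988, 0.154, 0.002] ft_force: [-9.2, -7.3, 32.1] gripper_width: 39.3 grasp_force: 60.0
```

On the stop: TCP stays at 199.8 while the force climbs. Holding for about another second, then lifting off.

```bash

python3 -m creep '[[[0,0,0],0],[[0,0,0],0],[[0,0,0],0],[[0,0,0],0],[[0,0,0],0]]' | tr '\n' ' '
python3 -m creep '[[[0,0,0],0],[[0,0,0],0],[[0,0,0],0],[[0,0,0],0],[[0,0,-0.02],0]]' | tr '\n' ' '
python3 -m creep '[[[0,0,-0.04],0],[[0,0,-0.08],0],[[0,0,-0.12],0],[[0,0,-0.18],0],[[0,0,-0.24],0]]' | tr '\n' ' '
python3 -m creep '[[[0,0,-0.06],0],[[0,0,-0.12],0],[[0,0,-0.18],0],[[0,0,-0.22],0],[[0,0,-0.24],0]]' | tr '\n' ' '
python3 -c "from h import *;go(437,-130)"
```

```text
time: 16.95 tcp_pos: [549.7, 260.2, 199.8] eef_rot: [0.0, 0.988, 0.154, 0.002] ft_force: [-9.9, -6.8, 32.1] gripper_width: 38.9 grasp_force: 60.0 time: 17.37 tcp_pos: [549.2, 259.9, 200.1] eef_rot: [0.0, 0.988, 0.154, 0.002] ft_force: [-4.0, -4.4, 10.1] gripper_width: 39.1 grasp_force: 60.0 time: 17.78 tcp_pos: [549.0, 259.7, 220.9] eef_rot: [-0.0, 0.988, 0.154, 0.0] ft_force: [0.0, 0.7, -3.5] gripper_width: 38.4 grasp_force: 60.0 time: 18.2 tcp_pos: [549.1, 259.9, 245.3] eef_rot: [-0.0, 0.988, 0.154, 0.0] ft_force: [0.6, 0.2, -3.8] gripper_width: 39.4 grasp_force: 60.0 t 18.2 p [549.1 259.9 245.3] tilt [ 7.e-04 -2.e-04 -1.e+00] toolx yaw 17.75 F [ 0.6  0.2 -3.8] w 39.39898064759023 59.9978052964434
rows(0.1m) to target [-2.256e+00  3.371e+00 -2.000e-03]
```

The pad was held fully down for about 1.2 s. Carrying the bottle to the mat.

```bash

python3 -m creep '[[[-0.04,0.05,0],0],[[-0.14,0.2,0],0],[[-0.27,0.4,0],0],[[-0.4,0.6,0],0],[[-0.53,0.8,0],0]]' | tr '\n' ' '
python3 -m creep '[[[-0.13,0.2,0],0],[[-0.27,0.4,0],0],[[-0.4,0.6,0],0],[[-0.54,0.8,0],0],[[-0.67,1,0],0]]' | tr '\n' ' '
python3 -m creep '[[[-0.13,0.2,0],0],[[-0.27,0.4,0],0],[[-0.4,0.6,0],0],[[-0.54,0.8,0],0],[[-0.67,1,0],0]]' | tr '\n' ' '
python3 -m creep '[[[-0.13,0.2,0],0],[[-0.25,0.37,0],0],[[-0.33,0.5,0],0],[[-0.37,0.55,0],0],[[-0.38,0.57,0],0]]' | tr '\n' ' '
python3 -m creep '[[[0,0,0.2],0],[[0,0,0.4],0],[[0,0,0.6],0],[[0,0,0.75],0],[[0,0,0.85],0]]' | tr '\n' ' '
python3 - <<'E'
from h import *
go(437,-130,122)
for n in('wrist','side'):
    im,d=camera(n)
    if n=='wrist':a=im
    if n=='side':b=im[120:300,210:345]
cv2.imwrite('pics/w6.png',np.hstack([a[:,:,::-1],cv2.resize(b[:,:,::-1],(288,384))]))
E
```

```text
time: 18.62 tcp_pos: [522.0, 166.0, 244.1] eef_rot: [0.0, 0.988, 0.154, -0.0] ft_force: [0.4, 0.3, -3.8] gripper_width: 38.9 grasp_force: 60.0 time: 19.03 tcp_pos: [488.5, 50.2, 244.4] eef_rot: [0.0, 0.988, 0.154, -0.0] ft_force: [0.4, -0.7, -3.4] gripper_width: 39.2 grasp_force: 60.0 time: 19.45 tcp_pos: [455.0, -65.4, 244.5] eef_rot: [0.0, 0.988, 0.154, -0.0] ft_force: [0.4, -0.4, -2.7] gripper_width: 39.0 grasp_force: 60.0 time: 19.87 tcp_pos: [436.6, -130.9, 244.5] eef_rot: [0.0, 0.988, 0.153, -0.0] ft_force: [-0.0, -0.1, -4.5] gripper_width: 39.2 grasp_force: 60.0 time: 20.28 tcp_pos: [436.9, -128.4, 158.1] eef_rot: [-0.001, 0.988, 0.155, -0.001] ft_force: [-0.7, 0.4, -3.8] gripper_width: 38.9 grasp_force: 60.0 t 20.28 p [ 436.9 -128.4  158.1] tilt [-0.0012 -0.0015 -1.    ] toolx yaw 17.84 F [-0.7  0.4 -3.8] w 38.887432331877754 59.99768037116155
rows(0.1m) to target [-0.004  0.016  0.361]
```

View pics/w6.png

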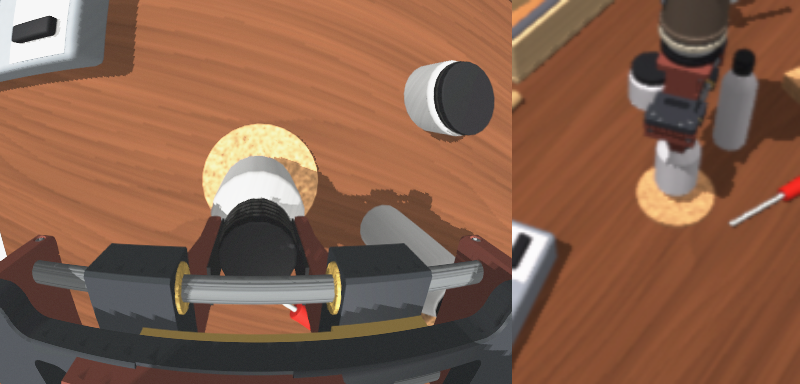

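The bottle hangs over the mat, both centred at about column 260, with the jar and tall bottle clear. Lowering; contact is expected at TCP 122.

```bash

python3 -m creep '[[[0,0,0.07],0],[[0,0,0.14],0],[[0,0,0.21],0],[[0,0,0.26],0],[[0,0,0.29],0]]' | tr '\n' ' '
python3 -m creep '[[[0,0,0.01],0],[[0,0,0.02],0],[[0,0,0.03],0],[[0,0,0.04],0],[[0,0,0.04],0]]' | tr '\n' ' '
python3 -c "from h import *;go(437,-130,122)"
```

```text
time: 20.8 tcp_pos: [437.2, -129.8, 130.0] eef_rot: [-0.0, 0.988, 0.154, -0.0] ft_force: [-0.5, -0.3, -3.6] gripper_width: 38.8 grasp_force: 60.0 time: 21.22 tcp_pos: [437.4, -129.9, 126.7] eef_rot: [0.0, 0.988, 0.154, 0.0] ft_force: [-0.2, -1.0, -3.7] gripper_width: 39.1 grasp_force: 60.0 t 21.22 p [ 437.4 -129.9  126.7] tilt [ 2.e-04  2.e-04 -1.e+00] toolx yaw 17.75 F [-0.2 -1.  -3.7] w 39.058465639815985 59.9980651459191
rows(0.1m) to target [-0.005 -0.     0.047]
```

```bash

python3 -m creep '[[[0,0,0.01],0],[[0,0,0.02],0],[[0,0,0.03],0],[[0,0,0.04],0],[[0,0,0.04],0]]' | tr '\n' ' '
python3 -m creep '[[[0,0,0.01],0],[[0,0,0.01],0],[[0,0,0.01],0],[[0,0,0.01],0],[[0,0,0.01],0]]' | tr '\n' ' '
```

```text
time: 21.63 tcp_pos: [437.2, -129.8, 122.4] eef_rot: [-0.0, 0.988, 0.154, -0.0] ft_force: [1.0, -0.4, -4.2] gripper_width: 38.7 grasp_force: 60.0 time: 22.05 tcp_pos: [437.5, -129.9, 121.9] eef_rot: [0.0, 0.988, 0.154, 0.0] ft_force: [-1.4, -0.8, 2.0] gripper_width: 39.0 grasp_force: 60.0
```

It's standing on the mat. Releasing and retracting straight up.

```bash

python3 -m creep '[[[0,0,0],0],[[0,0,0],0],[[0,0,0],0],[[0,0,0],0],[[0,0,0],0]]' 0.85 | tr '\n' ' '
python3 -m creep '[[[0,0,0],0],[[0,0,0],0],[[0,0,-0.01],0],[[0,0,-0.04],0],[[0,0,-0.1],0]]' | tr '\n' ' '
python3 -m creep '[[[0,0,-0.15],0],[[0,0,-0.3],0],[[0,0,-0.5],0],[[0,0,-0.7],0],[[0,0,-0.9],0]]' | tr '\n' ' '
python3 -m creep '[[[0,-0.1,-0.1],0],[[0,-0.3,-0.15],0],[[0,-0.5,-0.2],0],[[0,-0.7,-0.2],0],[[0,-1,-0.2],0]]' | tr '\n' ' '
python3 -m creep '[[[0,-0.2,0],0],[[0,-0.4,0],0],[[0,-0.6,0],0],[[0,-0.8,0],0],[[0,-0.9,0],0]]' | tr '\n' ' '
python3 - <<'E'
from h import *
im,d=camera('top');b=camera('side')[0]
m=np.ascontiguousarray(im.max(2)<70).astype(np.uint8)
c,a,_=blob(m,235,200,290,250,(260,222));print(c,a,onplane('top',*c,136))
cv2.imwrite('pics/end.png',np.hstack([cv2.resize(im[90:300,60:340,::-1],(400,300)),cv2.resize(b[:,:,::-1],(400,300))]))
E
```

```text
time: 22.47 tcp_pos: [437.5, -129.8, 121.6] eef_rot: [0.0, 0.988, 0.154, 0.0] ft_force: [0.4, 0.5, 0.5] gripper_width: 68.7 grasp_force: 0.0 time: 22.88 tcp_pos: [437.0, -129.7, 131.5] eef_rot: [-0.0, 0.988, 0.154, -0.0] ft_force: [-0.3, 0.2, -1.3] gripper_width: 74.9 grasp_force: 0.0 time: 23.3 tcp_pos: [437.3, -129.7, 223.2] eef_rot: [0.0, 0.988, 0.154, 0.0] ft_force: [-0.7, 0.5, 0.4] gripper_width: 74.8 grasp_force: 0.0 time: 23.72 tcp_pos: [406.5, -34.3, 241.9] eef_rot: [0.0, 0.988, 0.153, 0.0] ft_force: [0.5, 1.0, 0.3] gripper_width: 74.7 grasp_force: 0.0 time: 24.13 tcp_pos: [378.2, 53.5, 241.7] eef_rot: [0.0, 0.988, 0.156, 0.0] ft_force: [-0.7, 0.1, 0.5] gripper_width: 74.4 grasp_force: 0.0 [261.48051948 223.58441558] 77 [ 438.91556771 -129.65754037  136.        ]
```

View pics/end.png

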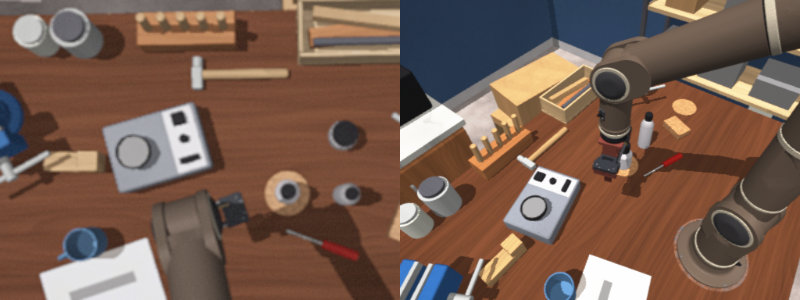

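The bottle stands upright in the middle of the mat, at (287,191) in the left panel. Its cap measures (439,-130) against the mat centre at (437.6,-130.4). Everything else is in place and the robot is clear.

```bash
python3 -c "from workcell import *;print(close_job())"
```

```text
the job is handed in; nothing more can be done
None
```

I've handed the job in at about 24 s of the 72 s allowed, with no result reported back: I pressed the square key then the bar key to their stops without touching the round key, held the pad fully down with the bottle for about 1.2 s, and stood the bottle upright within about 2 mm of the middle of the left cork mat, with nothing else visibly moved.

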